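# Set the extending pantry rack to its length mark and close the cam lever

## Robot

A 7-joint arm with a two-finger parallel gripper is mounted at the origin on the work surface. World frame = base frame: x ahead of the robot, y to its left, z up, the work surface at z = 0. Lengths are in mm, angles in rad, forces in N, time in s.
With the tool pointing down it reaches from about 350 to 775 mm from the base axis. Payload 3.1 kg.
Tool frame: the origin (TCP) lies on the centre line of the jaws, within the pads' length; the fingertips stand 8 mm ahead of it and the grasp point (between the pads) lies 11 mm behind it; y points along the fingers, x is the direction in which the jaws open and shut, and the axes are right-handed (so a half turn about y gives the same grasp; the last joint's range is limited). The gripper opens to 85 mm and grips with 20 to 120 N. Pads are 22 mm wide; open, the fingers measure 114 mm over their backs; the gripper's body (76 mm by 85 mm) begins 54 mm behind the grasp point. The pads swing forward as they close: fully open they stand 13 mm farther back than shut.
Start: joints at [1.305, 0.311, 0.014, 1.512, -0.004, 1.319, -0.027], TCP at [122.098, -536.292, 239.304] pointing down, gripper open.
Joint ranges: [-2.7, 2.7], [-0.3, 1.91], [-1.27, 1.3], [0.12, 2.57], [-1.44, 4.58], [0.2, 2.03], [-3.05, 3.05]. Speed limits (rad/s): [2.79, 2.79, 3.14, 3.14, 3.14, 3.14, 3.14].

## Interface

Orientations are given as a unit quaternion [x, y, z, w].
In Python, from workcell import robot, capture, camera_params, job gives the robot as it stands. The module is installed in compiled form; this text tells all that it offers.
- The arm moves only by the tool drive_tool, never from a script. Its argument "motion" is a list of rows, each a list of 7 numbers: the shift along the tool's x, y, z in cm, then the turn, a rotation vector about the tool's x, y, z in degrees, then the opening, from 0 (shut) to 1 (fully open). In form: [[x, y, z, wx, wy, wz, jaw], ...]. A call has exactly 10 rows; each row is the pose to reach, as a shift and turn from the pose commanded when the call began, along the tool's axes at that moment; what a row does not reach only later rows make up. A row lasts 1/8 s, in which the tool goes at most 62.5 mm and 10.7 degrees, less where a joint would pass 70% of its speed; a pose out of reach is approached as far as the arm can. A call with a gripper value outside its range is refused whole. The fingers move at their own pace and stop on an object; the grip force is fixed at half the most. Time passes only in rows, so rows that repeat a pose let the fingers close, or fill a call up. It gives the time, the measured TCP pose, the force and the opening at its end, in the units of the state.
- robot.state(): the state, without advancing time (a new reading comes with each control period).
- capture(name): name is "scene" or "top"; returns the picture (400x640x3 uint8, blue, green, red); there is no depth.
- camera_params(name): a dict with "fx", "fy", "cx", "cy" (pixels), "xyz" and "attitude" of the camera in the world. Camera axes: x right, y up, looking along -z (the intrinsics and any distortion apply to the point x, -y, -z); pixel columns grow to the right and rows downward; lengths in mm; the calibration is good to about 2 mm. A picture is of the moment at which its call begins. camera_params takes no time and is no camera call.
- job.hand_in(): hands the job in, once; it reports no verdict.
The state is a dict: "time": time; "joint_positions": joint angles; "joint_vel": joint speeds; "effort": joint torques, N m; "position": TCP position; "orientation": TCP orientation; "ft_force": force on the tool from outside, world axes, zero at the start; "wrist_torque": the same for the moment, N m; "gripper_width": finger opening in mm.
Only numpy, scipy, OpenCV 4.12 (cv2) and the standard library are available. Lean on these libraries where they do the work, as an engineer would, in place of code of your own. Each camera call takes 0.05 s, during which the arm holds its last target. There are 200 camera calls.

## Task

Take the thin crossbar of the rack's sliding end leg with a light grip (under 50 N from each finger) and draw the leg out until the crossbar is in line with the upright length-mark fin. Then, with your fingers still astride the crossbar so that its spring cannot pull it off the mark, slide them along it to sweep the cam lever fully closed against its keeper. Finish still holding the leg at the mark with the lever closed, so that I can fit the locking pin; leave everything else on the shelf undisturbed.

Things in the scene. Friction and masses are not known exactly. Their poses are not given: they have to be found in the camera images.
- rack: Fixed half of a low extending jar rack: pine slats on a steel frame, 236 mm wide (y), 200 mm deep (x from 0 to +200 mm), slat tops 93 mm above the slab. Origin: on the slab, middle of its front edge; its -x axis points out of the front, roughly to the robot, the way the end leg slides out. A cup and a spice jar stand on it.
- leg: Sliding end leg, an aluminium goal-post frame: round crossbar 14 mm thick, 240 mm long (y), on 12 mm uprights 110 mm either side of the middle, open below. Origin: middle of the crossbar, on its axis, 85 mm above the slab; axes as the rack's. Slides along the rack's x: 90 mm in front of the rack's front edge when home, where it starts; 190 mm at the outer stop.
- bar_free (a point): Point on the crossbar's axis 76 mm to the rack's +y of its middle, in the stretch that the open lever leaves clear (y +45 to +104 mm). A spring always pulls the leg back in with 3 to 6 N, even with the lever closed: let go, it slides home. It is thin-walled: keep each finger's force on it below 50 N (100 N in all).
- mark: Length mark: a thin upright steel fin (4 mm in x, 22 mm in y, top 95 mm above the slab) on a clip on the gauge strip, 5 mm beyond the crossbar's -y end; fixed 132 to 152 mm in front of the rack's front edge. Origin: in the fin, level with the crossbar's axis; axes as the rack's. The leg is at the mark when leg has x = 0 in this frame.
- lever (a joint): Angle of the cam lever (rad) about its upright pivot: 0 = fully closed, pointing along the rack's -x and against its keeper (stop). Starts open at 0.44 to 0.55 (stop at 0.56), tip swung to the rack's +y. It closes when pushed to the rack's -y, stays where it is left, and takes about 2 to 6 N at the crossbar.
- lever_tip (a point): Free end of the cam lever, on its middle line: a dark steel bar 160 mm long from pivot to tip, 12 mm wide, 14 mm high, 96 to 110 mm above the slab, so it passes 4 mm above the crossbar. Closed, its +y face lies at y = -44 mm in the rack's frame; fully open, the tip reaches y = +41 mm.
- lever_pivot (a point): Centre of the lever's pivot head (30 mm across, at the lever's height), at x = -65, y = -50 mm in the rack's frame. The keeper is a steel plate as high as the lever, along the closed lever's -y side, 50 to 120 mm in front of the rack's edge.
- jar_a: Bystander: tall empty clip-top glass jar, 100 mm across, 190 mm high. Origin: centre of its underside. Not to be moved.
- jar_b: Bystander: empty clip-top glass jar, 100 mm across, 150 mm high. Origin: centre of its underside. Not to be moved.
- jar_c: Bystander: small empty clip-top glass jar, 90 mm across, 120 mm high. Origin: centre of its underside. Not to be moved.
- colander: Bystander: green enamel colander, 230 mm across (284 mm over the handles), 110 mm high. Origin: centre of its underside. Not to be moved.
- butter_dish: Bystander: white covered butter dish, 110 x 190 mm, 94 mm high. Origin: centre of its underside. Not to be moved.
- measuring_cup: Bystander: steel measuring cup on the rack's slats, 72 mm across, 50 mm high, handle to its +x. Origin: centre of its underside. Not to be moved.
- spice_jar: Bystander: small amber spice jar on the rack's slats, 40 mm across, 75 mm high. Origin: centre of its underside. Not to be moved.

How it is judged:
By the outcome, as a careful person would: the job done as asked, in the order asked, and still so for the second after the job is handed in, while the arm keeps its last pose, push and grip.
It also fails if it takes over 40 s, if anything falls off the work surface, if the arm or the gripper's body presses on something with over 40 N, if the wrist force passes 120 N, or if a joint passes its speed limit or range.

## Working session

There is one attempt and no reset: what is moved stays moved. The work goes in short steps, Python scripts to look and compute and a tool call to move; the robot and the scene stay as the last step left them, time stands still between calls to the robot, and variables do not carry over. Pictures are saved under pics/ and viewed, about 8 in all and at most 12, crops included, and the job is handed in when it is done.

Besides the shell and the picture viewer there is one more tool, called by a JSON object that holds its "name" and its "arguments". drive_tool: Moves the arm, as the interface text tells. Its arguments: {"type":"object","properties":{"motion":{"type":"array"}},"required":["motion"]}

```bash
mkdir -p pics
python3 - <<'E'
from workcell import robot, capture, camera_params
import cv2
for n in("scene","top"):
    cv2.imwrite(f"pics/{n}0.png",capture(n)); print(n,camera_params(n))
s=robot.state(); print(s)
E
```

```text
scene {'fx': 518.2659276796637, 'fy': 518.2659276796637, 'cx': 327.39807987360734, 'cy': 201.56200383936564, 'xyz': array([1323.84139116, -179.20493739, 1206.23078535]), 'attitude': array([0.23998435, 0.19328977, 0.58959633, 0.74660749])}
top {'fx': 363.410919003458, 'fy': 363.410919003458, 'cx': 318.31588375729746, 'cy': 200.43154380972211, 'xyz': array([ 460.34982556,  -14.08784933, 1111.19291003]), 'attitude': array([-0.01686545,  0.02458749,  0.71694232, -0.6964946 ])}
{'time': 0.1, 'joint_positions': array([ 1.30531166,  0.31165633,  0.01401537,  1.51286189, -0.00438727,
        1.31921624, -0.02719907]), 'joint_vel': array([ 2.20772551e-03, -8.62191458e-04, -3.49520449e-04, -1.57104501e-03,
        3.56962124e-04, -1.14431457e-03, -9.59226838e-05]), 'effort': array([ 7.75312510e-04, -3.80852222e+01,  1.46510834e-01, -2.31241697e+01,
        1.21838925e-02,  8.08745652e-03, -2.63877121e-05]), 'position': array([ 121.91660018, -535.67566264,  238.3379728 ]), 'orientation': array([-0.55228048,  0.44163366, -0.44042057,  0.55315071]), 'ft_force': array([-0.15754726,  1.07982774,  0.54811093]), 'wrist_torque': array([-0.00174615, -0.03434952,  0.00574968]), 'gripper_width': 85.44794128052148}
```

View pics/top0.png

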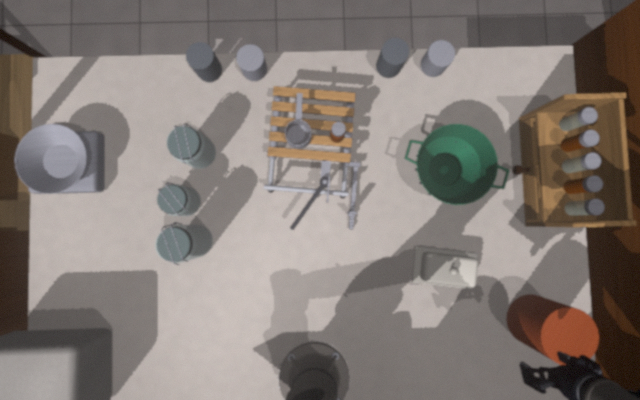

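View pics/scene0.png

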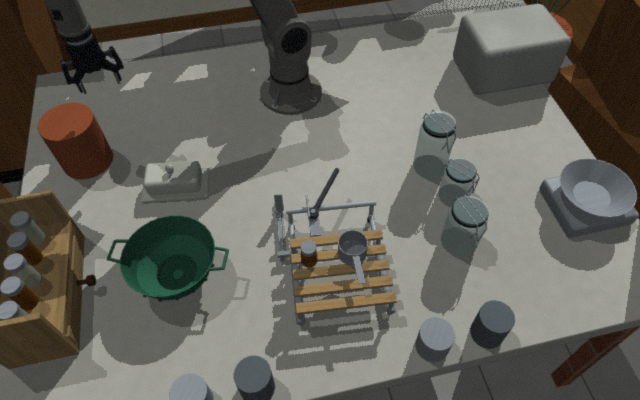

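The top view shows the rack at about (310,125), the crossbar from (267,188) to (345,194), the lever from about (325,183) to (292,227), and the strip with the mark near (352,215). The scene view agrees. I'll zoom both views next.

```bash
cat > h.py <<'E'
import numpy as np, cv2
from scipy.spatial.transform import Rotation as R
from workcell import robot, capture, camera_params
def ray(n,u,v):
    c=camera_params(n); d=R.from_quat(c['attitude']).apply([(u-c['cx'])/c['fx'],-(v-c['cy'])/c['fy'],-1]); return np.array(c['xyz']),d
def onz(n,u,v,z):
    p,d=ray(n,u,v); return p+d*(z-p[2])/d[2]
def proj(n,P):
    c=camera_params(n); q=R.from_quat(c['attitude']).inv().apply(np.array(P)-c['xyz']); return c['cx']+c['fx']*q[0]/-q[2], c['cy']-c['fy']*q[1]/-q[2]
E
python3 - <<'E'
from h import *
t=cv2.imread('pics/top0.png'); s=cv2.imread('pics/scene0.png')
a=cv2.resize(t[75:240,250:370],None,fx=5,fy=5,interpolation=cv2.INTER_CUBIC)[250:825]
b=cv2.resize(s[160:260,260:400],None,fx=5.7,fy=5.7,interpolation=cv2.INTER_CUBIC)
cv2.imwrite('pics/tc.png',a); cv2.imwrite('pics/sc.png',b)
for q in [(267,188),(345,194)]: print(onz('top',*q,85))
print(proj('top',[121.9,-535.7,238]))
E
```

```text
[559.81223452 117.98661933  85.        ]
[ 536.50506458 -102.30512606   85.        ]
(np.float64(539.6082284978874), np.float64(358.8913936707753))
```

View pics/tc.png

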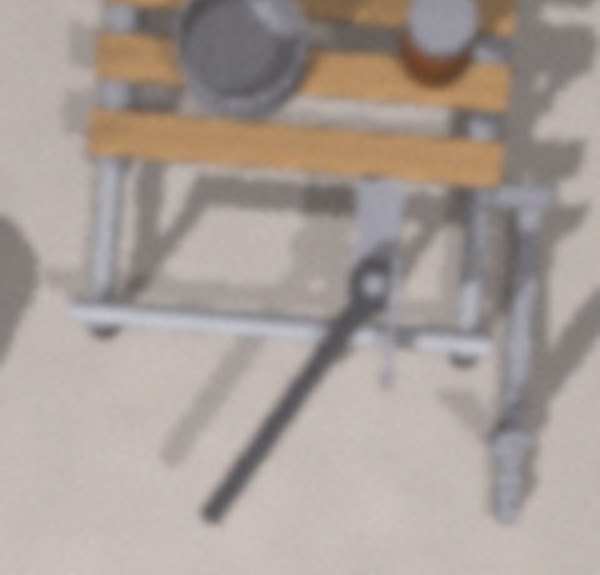

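View pics/sc.png

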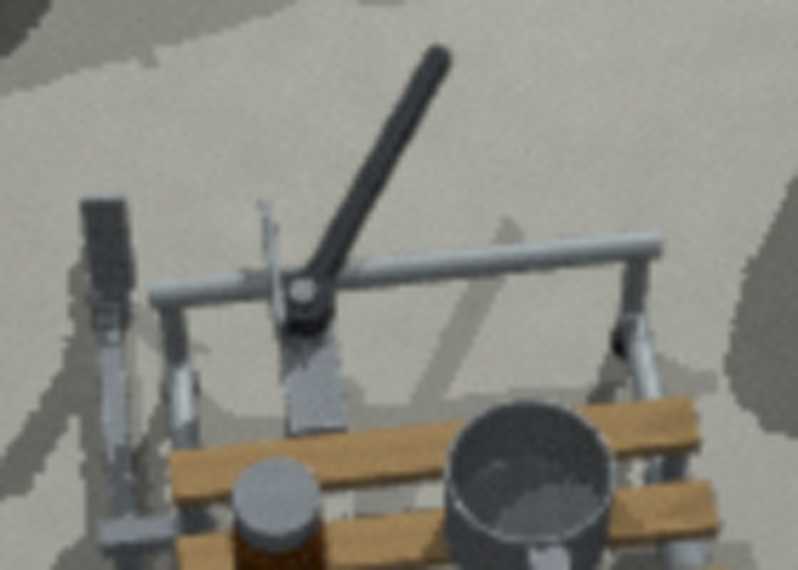

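The crops show the crossbar ends, the lever and pivot, and the fin: the dark face at scene crop (82–128, 200–290), and on the strip near top crop (508,440–520). Now I'll compute world positions.

Run:
```python
from h import *
np.set_printoptions(precision=1,suppress=True)
T=lambda X,Y:(250+X/5-.4,125+Y/5-.4); S=lambda X,Y:(260+X/5.7-.4,160+Y/5.7-.4)
t=[onz('top',*T(*p),85) for p in[(71,309),(493,345)]]
s=[onz('scene',*S(*p),85) for p in[(661,245),(150,294)]]
print(t,s)
for e in (t,s):
    y=e[0]-e[1]; print(np.linalg.norm(y)); 
y=(t[0]-t[1]); y=y/np.linalg.norm(y); x=np.array([y[1],-y[0],0]); print('yaw',np.degrees(np.arctan2(x[1],x[0])))
O=(t[0]+t[1]+s[0]+s[1])/4+90*x
def f(p): return np.array([(p-O)@x,(p-O)@y,p[2]])
print('O',O)
for n,p in dict(pivT=onz('top',*T(372,283),115),pivS=onz('scene',*S(303,290),115),tipT=onz('top',*T(210,517),110),tipS=onz('scene',*S(438,52),110),
 slL=onz('top',*T(88,154),93),slR=onz('top',*T(505,186),93),finL=onz('scene',*S(128,201),95),finR=onz('scene',*S(82,201),95),
 finTa=onz('top',*T(513,435),95),finTb=onz('top',*T(505,520),0),ntop=onz('top',*T(513,435),0)).items(): print(n,p,f(p))
s=robot.state(); print(R.from_quat(s['orientation']).as_matrix())
# predicted mark fin in top image
for X in(-132,-152):
  for z in (95,0):
    P=O+X*x-136*y; P[2]=z; u,v=proj('top',P); print(X,z,(u+.4-250)*5,(v+.4-125)*5)
```

```text
[array([564.6, 126.9,  85. ]), array([ 537.4, -111.4,   85. ])] [array([566. , 125.3,  85. ]), array([ 537.6, -112.2,   85. ])]
239.90140067125452
239.27135408995377
yaw -6.517574748618178
O [640.8  -3.1  85. ]
pivT [571.3 -43.  115. ] [-64.5 -47.6 115. ]
pivS [572.6 -46.6 115. ] [-62.9 -51.  115. ]
tipT [445.3  49.7 110. ] [-200.3   30.2  110. ]
tipS [448.2  46.9 110. ] [-197.    27.7  110. ]
slL [651.4 114.5  93. ] [ -2.8 118.   93. ]
slR [ 626.7 -120.5   93. ] [  -0.7 -118.3   93. ]
finL [ 489.9 -113.1   95. ] [-137.5 -126.4   95. ]
finR [ 484.8 -134.1   95. ] [-140.1 -147.9   95. ]
finTa [ 485.8 -119.9   95. ] [-140.7 -133.7   95. ]
finTb [ 436.5 -123.2    0. ] [-189.4 -142.5    0. ]
ntop [ 488.2 -129.8    0. ] [-137.2 -143.3    0. ]
[[ 0.2 -0.   1. ]
 [-1.   0.   0.2]
 [-0.  -1.  -0. ]]
-132 95 518.2698968184621 419.8381960848383
-132 0 501.8166944257064 425.4863800723127
-152 95 515.4557701006019 455.44734112063065
-152 0 499.2251225219914 458.0628881067875
```

```bash
cat >> h.py <<'E'
np.set_printoptions(precision=2,suppress=True)
YAW=np.radians(-6.6); X=np.array([np.cos(YAW),np.sin(YAW),0]); Y=np.array([-X[1],X[0],0]); O=np.array([640.8,-3.1,0])
def rk(p): d=np.array(p)-O; return np.array([d@X,d@Y,d[2]])
def wd(x,y,z): return O+x*X+y*Y+[0,0,z]
def plan(x,y,z):
    s=robot.state(); A=R.from_quat(s['orientation']); G=R.from_matrix(np.c_[X,[0,0,-1],np.cross(X,[0,0,-1])])
    print('t',s['time'],'rack',rk(s['position']),'F',s['ft_force'],'w',s['gripper_width'])
    print('shift cm',A.inv().apply(wd(x,y,z)-s['position'])/10,'turn',np.degrees((A.inv()*G).as_rotvec()))
E
python3 -c "
from h import *
plan(-90,76,250); print(wd(-90,76,250))"
```

```text
t 0.1 rack [-454.23 -588.69  238.34] F [-0.16  1.08  0.55] w 85.44794128052148
shift cm [-50.57  -1.07  56.46] turn [ -0.07 -70.57  -0.11]
[560.13  82.74 250.  ]
```

{"name": "drive_tool", "arguments": {"motion": [[-2,-2,2.2,0,-6,0,1],[-6,-3,6.7,0,-12,0,1],[-10,-3,11,0,-19,0,1],[-14,-3,15.6,0,-26,0,1],[-18,-3,20,0,-33,0,1],[-22,-3,24.5,0,-40,0,1],[-26,-3,29,0,-48,0,1],[-30,-3,33.5,0,-56,0,1],[-34,-3,38,0,-63,0,1],[-38,-3,42.5,0,-70.5,0,1]]}}

```text
time: 1.35
position: [452.7, -70.0, 269.1]
orientation: [0.706, -0.04, 0.04, -0.706]
ft_force: [1.0, 0.5, -0.4]
gripper_width: 85.1
```

```bash
python3 -c "
from h import *
plan(-90,76,170); print(robot.state()['joint_positions'])"
```

```text
t 1.35 rack [-179.19  -88.09  269.13] F [ 1.01  0.5  -0.4 ] w 85.07627779992254
shift cm [ 8.96  9.9  16.39] turn [ 0.04  0.14 -0.  ]
[ 0.65  0.14 -0.6   1.67  0.08  1.35 -0.08]
```

{"name": "drive_tool", "arguments": {"motion": [[2,0.5,4,0,0.1,0,0.7],[4,1,8,0,0.1,0,0.5],[6.5,2,12,0,0.1,0,0.5],[9,3,16,0,0.1,0,0.5],[9,6,16.4,0,0.1,0,0.5],[9,9,16.4,0,0.1,0,0.5],[9,9.9,16.4,0,0.1,0,0.5],[9,9.9,16.4,0,0.1,0,0.5],[9,9.9,16.4,0,0.1,0,0.5],[9,9.9,16.4,0,0.1,0,0.5]]}}

```text
time: 2.6
position: [561.4, 81.1, 171.7]
orientation: [-0.706, 0.041, -0.043, 0.706]
ft_force: [-1.1, 0.6, 0.8]
gripper_width: 42.8
```

Run:
```python
from h import *
plan(-90,76,74); print(robot.state()['joint_positions'])
t=capture('top');s=capture('scene')
a=cv2.resize(t[140:240,245:385],None,fx=4,fy=4,interpolation=cv2.INTER_CUBIC)
b=cv2.resize(s[110:240,260:400],None,fx=4,fy=4,interpolation=cv2.INTER_CUBIC)
h=max(len(a),len(b)); a=np.pad(a,((0,h-len(a)),(0,0),(0,0)))
cv2.imwrite('pics/c5.png',cv2.resize(np.hstack([a,b]),None,fx=.71,fy=.71))
```

```text
t 2.6 rack [-88.58  74.53 171.65] F [-1.14  0.55  0.8 ] w 42.803030936527726
shift cm [-0.17  9.77  0.14] turn [-0.03 -0.19  0.14]
[ 0.29  0.47 -0.65  1.55  0.29  1.22 -0.53]
```

View pics/c5.png

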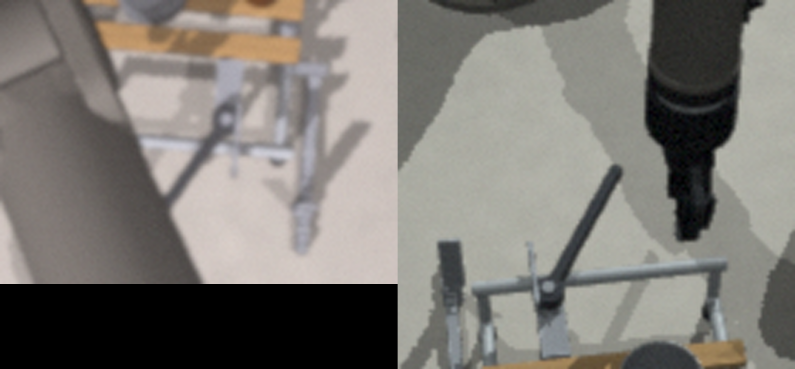

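The crop shows the fingers above the bar's free stretch and clear of the lever. The fin and the bar's -y end stay visible to both cameras. Descending.

{"name": "drive_tool", "arguments": {"motion": [[-0.2,2,0.1,0,-0.2,0.1,0.5],[-0.2,4,0.1,0,-0.2,0.1,0.5],[-0.2,6,0.1,0,-0.2,0.1,0.5],[-0.2,7.5,0.1,0,-0.2,0.1,0.5],[-0.2,9,0.1,0,-0.2,0.1,0.5],[-0.2,9.8,0.1,0,-0.2,0.1,0.5],[-0.2,9.8,0.1,0,-0.2,0.1,0.4],[-0.2,9.8,0.1,0,-0.2,0.1,0.35],[-0.2,9.8,0.1,0,-0.2,0.1,0.3],[-0.2,9.8,0.1,0,-0.2,0.1,0.3]]}}

```text
time: 3.95
position: [559.0, 82.3, 72.7]
orientation: [-0.706, 0.041, -0.04, 0.706]
ft_force: [0.2, 0.1, 0.1]
gripper_width: 25.7
```

```bash
python3 -c "
from h import *
plan(-90,76,74)"
```

```text
t 3.95 rack [-91.06  75.44  72.75] F [0.19 0.06 0.12] w 25.6574240641234
shift cm [ 0.11 -0.13  0.06] turn [-0.01  0.03 -0.05]
```

{"name": "drive_tool", "arguments": {"motion": [[0,-0.1,0,0,0,0,0.25],[0,-0.1,0,0,0,0,0.2],[-0.1,-0.1,0,0,0,0,0.19],[-0.2,-0.1,0,0,0,0,0.185],[-0.4,-0.1,0,0,0,0,0.18],[-0.7,-0.1,0,0,0,0,0.18],[-1,-0.1,0,0,0,0,0.18],[-1.5,-0.1,0,0,0,0,0.18],[-2,-0.1,0,0,0,0,0.18],[-2,-0.1,0,0,0,0,0.18]]}}

```text
time: 5.2
position: [538.1, 84.6, 73.4]
orientation: [0.706, -0.041, 0.04, -0.706]
ft_force: [3.6, -0.6, 2.0]
gripper_width: 15.0
```

```bash
python3 -c "
from h import *
plan(-130,76,74)
for n in('top','scene'): cv2.imwrite(f'pics/{n}1.png',capture(n))
t=cv2.imread('pics/top1.png');s=cv2.imread('pics/scene1.png')
a=cv2.resize(t[160:235,300:370],None,fx=5.6,fy=5.6,interpolation=cv2.INTER_CUBIC)
b=cv2.resize(s[150:225,265:335],None,fx=5.6,fy=5.6,interpolation=cv2.INTER_CUBIC)
cv2.imwrite('pics/c6.png',np.hstack([a,b]))
"
```

```text
t 5.2 rack [-112.14   75.27   73.45] F [ 3.55 -0.58  2.01] w 15.037943544088009
shift cm [-1.79 -0.05  0.07] turn [ 0.03  0.05 -0.15]
```

View pics/c6.png

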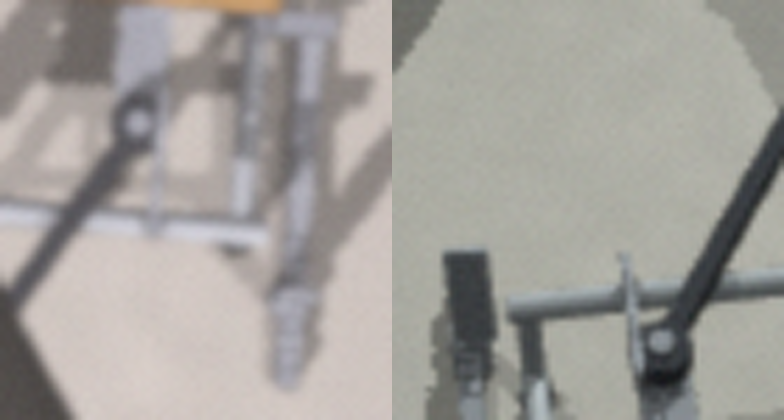

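Both views show the bar drawn out about 22 mm, with +3.6 N of spring pull on the tool and the jaws at 15.0 mm. The fin top is at about crop (466,252) in the scene view and (293,293) in the top view. Pulling near the mark, then measuring with averaged frames.

{"name": "drive_tool", "arguments": {"motion": [[-0.3,0,0,0,0,0,0.18],[-0.6,0,0,0,0,0,0.18],[-1,0,0,0,0,0,0.18],[-1.4,0,0,0,0,0,0.18],[-1.8,0,0,0,0,0,0.18],[-2.1,0,0,0,0,0,0.18],[-2.4,0,0,0,0,0,0.18],[-2.6,0,0,0,0,0,0.18],[-2.6,0,0,0,0,0,0.18],[-2.6,0,0,0,0,0,0.18]]}}

```text
time: 6.55
position: [512.6, 87.4, 73.3]
orientation: [0.706, -0.041, 0.04, -0.706]
ft_force: [3.1, -0.7, 1.0]
gripper_width: 15.5
```

```bash
cat > m.py <<'E'
from h import *
import sys
k=sys.argv[1]
plan(-139.5,76,74)
im={}
for n in('top','scene'):
    im[n]=np.mean([capture(n).astype(float) for _ in range(6)],0); np.save(f'pics/{n}_{k}.npy',im[n])
# resample each view onto rack-aligned plane patches: rows = rack x, (x -180..-100), cols = rack y
def patch(n,z,y0,y1):
    xs=np.arange(-100,-180,-.25); ys=np.arange(y1,y0,-.25)
    g=np.array([[proj(n,wd(x,y,z)) for y in ys] for x in xs],np.float32)
    return cv2.remap(im[n].astype(np.float32),g[...,0],g[...,1],cv2.INTER_CUBIC)
out=[]
for n in('top','scene'):
    P=[patch(n,95,-160,-110),patch(n,85,-160,-110)]
    out+=P
cv2.imwrite(f'pics/p{k}.png',np.clip(cv2.resize(np.hstack(out),(800,560)),0,255))
print('patch: row px = 1.75/0.25mm -> x=-100-row/7 ; each panel 200 px wide = 50 mm')
for n in('top','scene'):
  for z,a,b in((95,-144,-134),(85,-116,-108)):
    v=patch(n,z,a,b).mean((1,2)); print(n,z,np.round(v[120:240:4]).astype(int))
E
python3 m.py 2
```

```text
t 6.55 rack [-137.71   75.16   73.3 ] F [ 3.06 -0.72  1.03] w 15.492138192222265
shift cm [-0.18 -0.07  0.08] turn [ 0.02  0.02 -0.15]Traceback (most recent call last):
  File "m.py", line 15, in <module>
    P=[patch(n,95,-160,-110),patch(n,85,-160,-110)]
       ~~~~~^^^^^^^^^^^^^^^^
  File "m.py", line 11, in patch
    g=np.array([[proj(n,wd(x,y,z)) for y in ys] for x in xs],np.float32)
                 ~~~~^^^^^^^^^^^^^
  File "h.py", line 9, in proj
    c=camera_params(n); q=R.from_quat(c['attitude']).inv().apply(np.array(P)-c['xyz']); return c['cx']+c['fx']*q[0]/-q[2], c['cy']-c['fy']*q[1]/-q[2]
ValueError: time passes only in moves, steps and waits
```

```bash
python3 - <<'E'
s=open('h.py').read().replace("def ray","from functools import lru_cache\ncamera_params=lru_cache(camera_params)\ndef ray",1); open('h.py','w').write(s)
s=open('m.py').read().replace("im={}\n","im={}\nimport os\n").replace("    im[n]=np.mean","    f=f'pics/{n}_{k}.npy'\n    if os.path.exists(f): im[n]=np.load(f); continue\n    im[n]=np.mean"); open('m.py','w').write(s)
E
python3 m.py 2
```

```text
t 7.15 rack [-137.4    75.18   73.3 ] F [ 3.08 -3.02  1.88] w 15.331139840056942
shift cm [-0.21 -0.07  0.08] turn [ 0.01  0.02 -0.11]
patch: row px = 1.75/0.25mm -> x=-100-row/7 ; each panel 200 px wide = 50 mm
top 95 [131 131 131 130 130 131 134 138 143 150 156 161 165 165 164 162 160 158
 158 158 158 157 156 155 154 154 153 153 152 152]
top 85 [119 124 134 146 157 171 183 192 200 205 206 205 201 195 190 187 185 186
 188 191 194 196 198 199 199 199 199 199 199 199]
scene 95 [ 61  62  62  61  61  63  66  70  80  98 118 137 154 163 165 167 170 170
 170 170 170 169 169 169 169 170 170 170 170 170]
scene 85 [ 73  76  82  90  97 104 115 125 132 142 152 159 165 169 169 166 165 165
 166 167 167 168 168 168 168 168 168 169 169 170][ WARN:0@13.064] global loadsave.cpp:1063 imwrite_ Unsupported depth image for selected encoder is fallbacked to CV_8U.
```

View pics/p2.png

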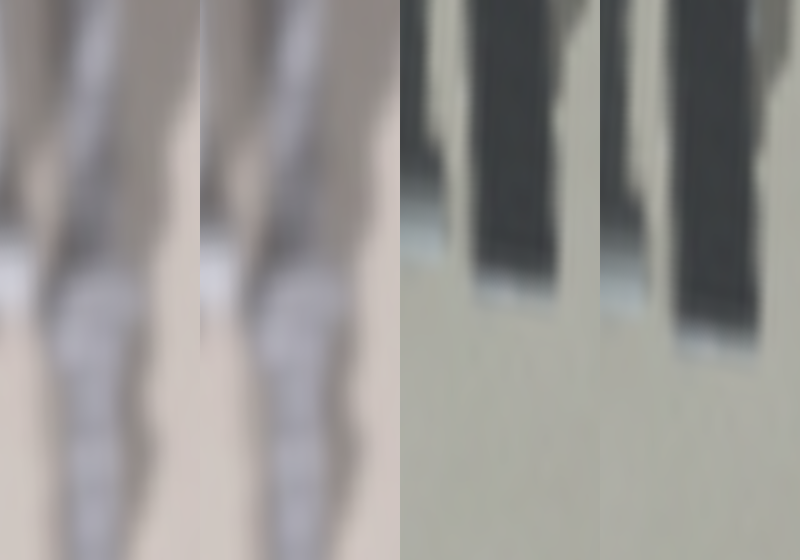

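```bash
cat > m2.py <<'E'
from h import *
import sys
def prof(I,n,z,a,b,x0=-60,x1=-180):
    xs=np.arange(x0,x1,-.5); ys=np.arange(a,b,1.)
    g=np.array([[proj(n,wd(x,y,z)) for y in ys] for x in xs],np.float32)
    p=cv2.remap(I.astype(np.float32),g[...,0],g[...,1],cv2.INTER_CUBIC).mean(1); return xs,p
def show(t,I,n,z,a,b,x0,x1):
    xs,p=prof(I,n,z,a,b,x0,x1); print(t,n,'z',z)
    print(' x ',xs[::2].astype(int)); print(' G ',p[::2,1].round().astype(int)); print(' BR',(p[::2,0]-p[::2,2]).round().astype(int))
k=sys.argv[1]; np.set_printoptions(linewidth=220)
for n in('top','scene'):
    if len(sys.argv)>2: show('home',cv2.imread(f'pics/{n}0.png'),n,85,-100,-75,-74,-106)
    I=np.load(f'pics/{n}_{k}.npy'); show('now',I,n,85,-100,-75,-120,-156); show('fin',I,n,95,-144,-130,-126,-156)
E
python3 m2.py 2 h
```

```text
home top z 85
 x  [ -74  -75  -76  -77  -78  -79  -80  -81  -82  -83  -84  -85  -86  -87  -88  -89  -90  -91  -92  -93  -94  -95  -96  -97  -98  -99 -100 -101 -102 -103 -104 -105]
 G  [154 154 154 154 153 152 149 144 139 135 134 136 142 151 161 170 178 183 186 186 183 180 176 171 168 167 167 168 170 172 175 178]
 BR [-10 -10 -10 -10 -10 -10  -9  -8  -6  -4  -1   1   3   5   6   7   7   8   8   7   6   3   1  -2  -5  -8 -10 -11 -12 -12 -13 -13]
now top z 85
 x  [-120 -121 -122 -123 -124 -125 -126 -127 -128 -129 -130 -131 -132 -133 -134 -135 -136 -137 -138 -139 -140 -141 -142 -143 -144 -145 -146 -147 -148 -149 -150 -151 -152 -153 -154 -155]
 G  [166 167 167 167 168 168 166 163 158 152 146 143 144 149 157 168 179 190 197 202 204 205 202 199 196 193 192 193 194 196 198 199 199 199 200 200]
 BR [-11 -11 -11 -11 -11 -11 -11 -10  -9  -7  -5  -2   1   3   5   7   8   8   9   9   8   7   5   2  -2  -5  -8 -11 -13 -14 -15 -15 -15 -15 -15 -15]
fin top z 95
 x  [-126 -127 -128 -129 -130 -131 -132 -133 -134 -135 -136 -137 -138 -139 -140 -141 -142 -143 -144 -145 -146 -147 -148 -149 -150 -151 -152 
[... 813 characters left out ...]
47 -148 -149 -150 -151 -152 -153 -154 -155]
 G  [173 173 173 173 171 167 156 139 119 101  88  83  84  89  96 105 114 123 132 142 151 160 167 172 174 174 173 172 172 172 172 172 173 173 173 173]
 BR [-9 -9 -9 -9 -9 -8 -7 -5 -3  0  2  4  5  6  7  7  8  8  9 10 10 11 10  9  6  2 -2 -5 -7 -8 -9 -9 -9 -9 -9 -9]
fin scene z 95
 x  [-126 -127 -128 -129 -130 -131 -132 -133 -134 -135 -136 -137 -138 -139 -140 -141 -142 -143 -144 -145 -146 -147 -148 -149 -150 -151 -152 -153 -154 -155]
 G  [ 63  62  62  62  62  63  63  62  62  64  67  72  83 101 121 140 156 164 167 170 173 173 173 173 173 173 173 173 173 173]
 BR [ 6  6  6  6  6  6  6  6  5  5  5  5  6  7  8  8  6  2 -2 -5 -7 -8 -8 -8 -8 -8 -8 -8 -8 -8]
```

The scene profile gives the fin's top edges at x = -139.6 and -143.5. That is 3.9 mm apart, matching the 4 mm fin, so its centre is at about -141.6. In the same view the bar is at about -137. The top view suggests a smaller gap, but the clip blurs its fin edge. Drawing 4.3 mm further.

{"name": "drive_tool", "arguments": {"motion": [[-0.1,0,0,0,0,0,0.18],[-0.2,0,0,0,0,0,0.18],[-0.3,0,0,0,0,0,0.18],[-0.43,0,0,0,0,0,0.18],[-0.43,0,0,0,0,0,0.18],[-0.43,0,0,0,0,0,0.18],[-0.43,0,0,0,0,0,0.18],[-0.43,0,0,0,0,0,0.18],[-0.43,0,0,0,0,0,0.18],[-0.43,0,0,0,0,0,0.18]]}}

```text
time: 8.4
position: [508.6, 87.9, 73.3]
orientation: [0.706, -0.041, 0.04, -0.706]
ft_force: [3.0, -1.9, 0.9]
gripper_width: 15.4
```

```bash
python3 m.py 3 2>/dev/null| head -2; python3 m2.py 3
python3 - <<'E'
from h import *
I=np.load('pics/scene_3.npy');T=np.load('pics/top_3.npy')
f=lambda I,a,b,c,d:cv2.resize(np.clip(I[a:b,c:d],0,255).astype(np.uint8),None,fx=8,fy=8,interpolation=cv2.INTER_CUBIC)
cv2.imwrite('pics/c8.png',np.hstack([f(T,175,225,310,358),f(I,180,230,270,318)]))
E
```

```text
t 8.4 rack [-141.76   75.18   73.34] F [ 2.98 -1.9   0.91] w 15.350783411832122
shift cm [ 0.23 -0.07  0.08] turn [ 0.01  0.02 -0.11]
now top z 85
 x  [-120 -121 -122 -123 -124 -125 -126 -127 -128 -129 -130 -131 -132 -133 -134 -135 -136 -137 -138 -139 -140 -141 -142 -143 -144 -145 -146 -147 -148 -149 -150 -151 -152 -153 -154 -155]
 G  [167 167 166 166 166 167 167 168 168 168 166 164 159 153 147 143 143 147 155 165 177 186 194 200 203 203 201 198 194 191 190 191 193 195 196 198]
 BR [-11 -11 -11 -11 -11 -11 -11 -11 -11 -11 -11 -10  -9  -7  -5  -3   0   3   5   6   7   8   9   9   8   7   5   2  -1  -5  -8 -11 -13 -14 -15 -15]
fin top z 95
 x  [-126 -127 -128 -129 -130 -131 -132 -133 -134 -135 -136 -137 -138 -139 -140 -141 -142 -143 -144 -145 -146 -147 -148 -149 -150 -151 -152 -153 -154 -155]
 G  [125 126 127 127 127 127 126 125 125 125 128 132 138 145 152 158 162 162 161 160 158 157 157 157 157 156 155 154 154 153]
 BR [-2 -1 -1 -1 -1 -1 -1 -1 -1 -1  0  1  2  4  5  6  6  7  6  6  6  5  5  5  4  4  3  3  2  2]
now scene z 85
 x  [-120 -121 -122 -123 -124 -125 -126 -127 -128 -129 -130 -131 -132 -133 -134 -135 -136 -137 -138 -139 -140 -141 -142 -143 -144 -145 -146 -147 -148 -149 -150 -151 -152 -153 -154 -155]
 G  [173 173 173 173 174 174 174 174 174 170 160 144 125 106  91  84  83  87  93 101 111 120 129 139 149 158 165 171 173 173 173 172 172 172 173 173]
 BR [-9 -9 -9 -9 -9 -9 -9 -8 -9 -8 -7 -6 -3 -1  2  3  5  6  7  7  8  8  9  9 10 10 10  9  7  3  0 -4 -7 -8 -9 -9]
fin scene z 95
 x  [-126 -127 -128 -129 -130 -131 -132 -133 -134 -135 -136 -137 -138 -139 -140 -141 -142 -143 -144 -145 -146 -147 -148 -149 -150 -151 -152 -153 -154 -155]
 G  [ 63  62  62  62  62  63  63  62  62  64  67  72  83 102 121 140 156 164 167 170 173 173 172 172 173 173 173 173 173 173]
 BR [ 5  5  5  5  5  6  6  5  5  5  5  6  6  7  8  8  5  2 -2 -6 -8 -8 -8 -9 -8 -8 -8 -8 -8 -8]
```

View pics/c8.png

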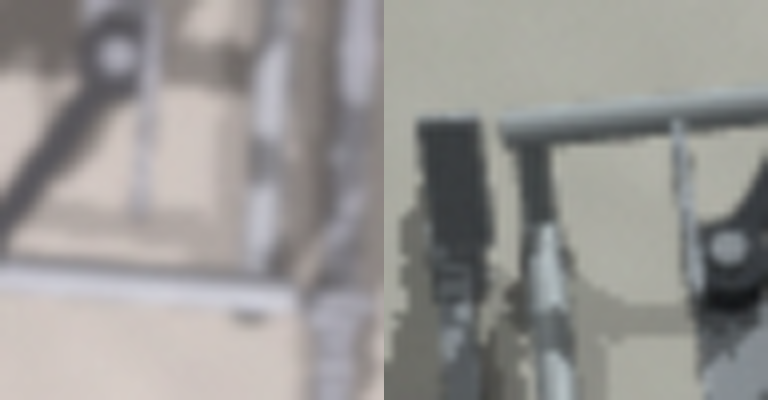

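Scene-view bar centre is -141.2 against fin -141.55, and the close-up shows the bar's line running through the fin, so it is on the mark. Now sliding along the bar to the lever.

{"name": "drive_tool", "arguments": {"motion": [[0,0,-0.5,0,0,0,0.18],[0,0,-1.2,0,0,0,0.18],[0,0,-2,0,0,0,0.18],[0,0,-2.8,0,0,0,0.18],[0,0,-3.6,0,0,0,0.18],[0,0,-4.4,0,0,0,0.18],[0,0,-5.0,0,0,0,0.18],[0,0,-5.5,0,0,0,0.18],[0,0,-6,0,0,0,0.18],[0,0,-6.5,0,0,0,0.18]]}}

```text
time: 10.25
position: [501.9, 25.3, 74.0]
orientation: [-0.705, 0.04, -0.04, 0.707]
ft_force: [4.1, 5.3, 0.7]
gripper_width: 15.8
```

```bash
python3 -c "
from h import *
plan(-141.8,-33,73.3)"
```

```text
t 10.25 rack [-141.25   12.23   73.97] F [4.14 5.27 0.7 ] w 15.794368033292779
shift cm [-0.06  0.05 -4.52] turn [-0.19  0.07 -0.02]
```

{"name": "drive_tool", "arguments": {"motion": [[0,0,-0.4,0,0,0,0.18],[0,0,-0.8,0,0,0,0.18],[0,0,-1.2,0,0,0,0.18],[0,0,-1.6,0,0,0,0.18],[0,0,-2.0,0,0,0,0.18],[0,0,-2.4,0,0,0,0.18],[0,0,-2.8,0,0,0,0.18],[0,0,-3.2,0,0,0,0.18],[0,0,-3.6,0,0,0,0.18],[0,0,-3.9,0,0,0,0.18]]}}

```text
time: 11.5
position: [497.1, -13.3, 73.7]
orientation: [-0.705, 0.041, -0.04, 0.707]
ft_force: [5.2, 5.0, 0.3]
gripper_width: 14.9
```

```bash
python3 -c "
from h import *
plan(-141.8,-33,73.3)"
```

```text
t 11.5 rack [-141.6   -26.62   73.65] F [5.18 4.96 0.31] w 14.892210317741318
shift cm [-0.02  0.03 -0.64] turn [-0.19  0.08 -0.07]
```

Expected closing at about -33. Creeping on.

{"name": "drive_tool", "arguments": {"motion": [[0,0,-0.1,0,0,0,0.18],[0,0,-0.2,0,0,0,0.18],[0,0,-0.3,0,0,0,0.18],[0,0,-0.4,0,0,0,0.18],[0,0,-0.5,0,0,0,0.18],[0,0,-0.55,0,0,0,0.18],[0,0,-0.6,0,0,0,0.18],[0,0,-0.65,0,0,0,0.18],[0,0,-0.7,0,0,0,0.18],[0,0,-0.7,0,0,0,0.18]]}}

```text
time: 12.75
position: [496.4, -17.7, 73.7]
orientation: [-0.704, 0.04, -0.039, 0.708]
ft_force: [5.5, 7.7, 0.0]
gripper_width: 15.3
```

```bash
python3 -c "
from h import *
plan(-141.8,-33,73.3)"
```

```text
t 12.75 rack [-141.79  -31.15   73.65] F [5.49 7.68 0.02] w 15.252594907853245
shift cm [-0.    0.03 -0.19] turn [-0.36  0.21 -0.06]
```

{"name": "drive_tool", "arguments": {"motion": [[0,0,-0.05,0,0,0,0.18],[0,0,-0.1,0,0,0,0.18],[0,0,-0.15,0,0,0,0.18],[0,0,-0.2,0,0,0,0.18],[0,0,-0.25,0,0,0,0.18],[0,0,-0.3,0,0,0,0.18],[0,0,-0.35,0,0,0,0.18],[0,0,-0.4,0,0,0,0.18],[0,0,-0.4,0,0,0,0.18],[0,0,-0.4,0,0,0,0.18]]}}

```text
time: 14.0
position: [496.4, -17.8, 73.7]
orientation: [-0.702, 0.038, -0.039, 0.71]
ft_force: [5.3, 14.8, -3.1]
gripper_width: 15.3
```

```bash
python3 m.py 4 2>/dev/null| head -2; python3 m2.py 4
python3 - <<'E'
from h import *
I=np.load('pics/scene_4.npy');T=np.load('pics/top_4.npy')
f=lambda I,a,b,c,d:cv2.resize(np.clip(I[a:b,c:d],0,255).astype(np.uint8),None,fx=6,fy=6,interpolation=cv2.INTER_CUBIC)
cv2.imwrite('pics/c9.png',np.hstack([f(T,160,250,300,362),f(I,150,240,268,334)]))
E
```

```text
t 14.0 rack [-141.8   -31.19   73.71] F [ 5.32 14.8  -3.05] w 15.311744193510746
shift cm [ 0.3   0.09 10.72] turn [-0.65  0.36 -0.02]
now top z 85
 x  [-120 -121 -122 -123 -124 -125 -126 -127 -128 -129 -130 -131 -132 -133 -134 -135 -136 -137 -138 -139 -140 -141 -142 -143 -144 -145 -146 -147 -148 -149 -150 -151 -152 -153 -154 -155]
 G  [100 100 100 101 101 102 102 102 103 103 103 104 104 104 104 104 104 103 102 101 101 100 100  99  99  98  97  96  94  92  90  88  86  85  83  82]
 BR [ -9  -9 -10 -10 -10 -10 -10 -10 -10 -10 -10 -10 -10 -10 -10 -10 -10 -10 -10 -10  -9  -9  -9  -9  -9  -9  -9  -9  -9  -8  -8  -8  -8  -8  -8  -7]
fin top z 95
 x  [-126 -127 -128 -129 -130 -131 -132 -133 -134 -135 -136 -137 -138 -139 -140 -141 -142 -143 -144 -145 -146 -147 -148 -149 -150 -151 -152 -153 -154 -155]
 G  [121 122 123 123 123 122 121 120 120 121 124 128 133 141 148 154 158 159 157 156 154 153 153 154 153 153 152 150 150 149]
 BR [-1 -1 -1 -1 -1 -1 -1  0  0  0  0  1  2  4  5  6  7  7  7  6  6  5  5  5  4  4  4  3  3  2]
now scene z 85
 x  [-120 -121 -122 -123 -124 -125 -126 -127 -128 -129 -130 -131 -132 -133 -134 -135 -136 -137 -138 -139 -140 -141 -142 -143 -144 -145 -146 -147 -148 -149 -150 -151 -152 -153 -154 -155]
 G  [169 169 170 170 170 170 170 171 171 169 163 151 135 115  98  86  81  81  85  90  98 105 112 118 125 132 140 148 155 160 164 167 168 170 170 170]
 BR [-8 -8 -8 -8 -9 -9 -9 -9 -9 -8 -8 -7 -5 -2  0  2  4  5  6  7  7  8  8  8  9  9  9  9  7  5  2 -2 -5 -7 -8 -9]
fin scene z 95
 x  [-126 -127 -128 -129 -130 -131 -132 -133 -134 -135 -136 -137 -138 -139 -140 -141 -142 -143 -144 -145 -146 -147 -148 -149 -150 -151 -152 -153 -154 -155]
 G  [ 61  61  61  61  61  61  60  60  60  62  65  70  82  99 118 137 153 161 164 167 169 169 169 169 169 169 169 169 169 169]
 BR [ 5  5  5  5  5  5  5  6  6  6  6  6  6  7  8  8  6  2 -1 -5 -7 -8 -8 -8 -8 -8 -8 -8 -8 -8]
```

View pics/c9.png

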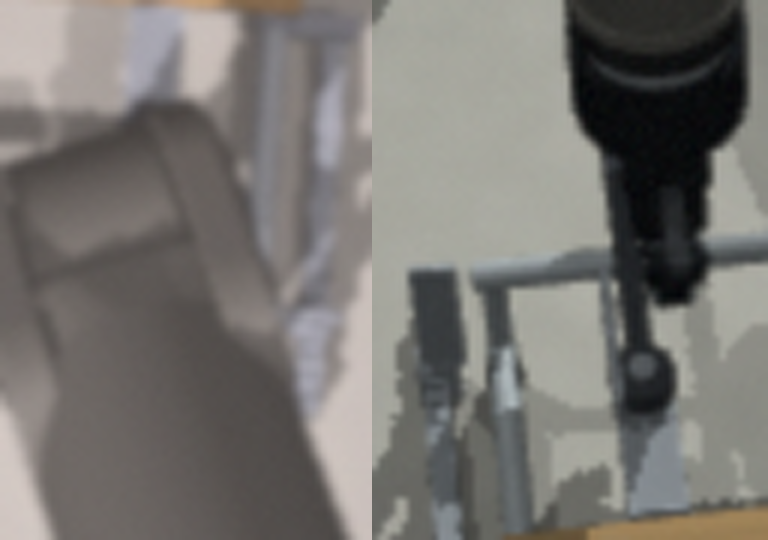

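The picture shows the lever lying parallel to and against the keeper, and the bar is still level with the fin (scene bar centre about -141.6, fin about -141.5). The last 4 mm of commanded travel gave no motion and a 7 N rise, which means a hard stop. I'll check the lever's angle from pixels and then hand in.

Run:
```python
from h import *
I=np.load('pics/scene_4.npy')
for v in (188,193,197,200,203):
    r=I[v,300:322,1]; print(v,np.round(r).astype(int))
pts=[]
for x in(-90,-100,-110,-120):
    ys=np.arange(-75,-25,1.); g=np.array([[proj('scene',wd(x,y,110)) for y in ys]],np.float32)
    p=cv2.remap(I.astype(np.float32),g[...,0],g[...,1],cv2.INTER_LINEAR)[0,:,1]; d=ys[p<75]; print(x,d.min(),d.max(),d.mean(),np.round(p[::3]).astype(int))
s=robot.state();print(s['ft_force'],s['gripper_width'],np.abs(s['joint_vel']).max())
```

```text
188 [169 168 167 166 167 166 160 124  52  36  33  24  13   9  12  13  24  45
  45  40  28  26]
193 [106 105 103 103 104 104 103  97  63  40  35  34  35  38  24  22  24  38
  48  49  46  32]
197 [142 160 164 165 165 155 108 114 143  64  36  36  40  48  21  15  11  16
  10  10  16  42]
200 [172 173 173 172 174 163 109  95 104  68  40  35  38  56  99  65  38  43
  47  55  61 102]
203 [167 169 170 172 170 162 116  98 111 114  54  35  38  58 115 163 167 166
 166 162 141 138]
-90 -56.0 -48.0 -52.0 [169 169 164 126 101 113  88  43  38  56 120 163 165 164 163 146 139]
-100 -57.0 -26.0 -41.241379310344826 [173 173 168 131  99 105  68  39  36  47  81  63  30  27  23  27  55]
-110 -56.0 -26.0 -41.0 [172 172 169 140 109 133  84  39  36  40  35  15  12  14  15  17  16]
-120 -59.0 -26.0 -42.5 [86 87 86 86 91 76 49 37 35 34 32 20 20 26 39 46 47]
[ 6.88 15.24 -2.25] 15.316989841610944 0.0021610898738942336
```

```bash
python3 -c "
from workcell import job; print(job.hand_in())"
```

```text
the job is handed in; nothing more can be done
None
```

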